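# Clamp a prismatic cell to its set force

## Robot

A 6-joint arm with a two-finger parallel gripper is mounted at the origin on a cart in front of the work surface, level with it; the furniture and walls round the work are solid. World frame = base frame: x ahead of the robot, y to its left, z up, the work surface at z = 0. Lengths are in m, angles in rad, forces in N, time in s.
With the tool pointing down it reaches from about 0.35 to 0.8 m from the base axis. Payload 7.3 kg.
Tool frame: the origin (TCP) lies between the finger pads; the fingertips stand 25 mm ahead of it and the grasp point (between the pads) lies 6 mm ahead of it (r.tip_extent is the distance from the TCP to the fingertips, in m); z points along the fingers, y is the line along which they close (so a half turn about z gives the same grasp; the last joint's range is limited). The gripper opens to 85 mm and grips with 20 to 120 N. Pads are 22 mm wide; open, the fingers measure 114 mm over their backs; the gripper's body (76 mm by 85 mm) begins 54 mm behind the grasp point. The pads swing forward as they close: fully open they stand 13 mm farther back than shut.
Start: joints at [1.125, 0.342, 1.524, -0, 1.275, -0.146], TCP at [0.155, 0.502, 0.256] pointing down, gripper open.
Joint ranges: [-2.53, 2.53], [-0.77, 2.02], [0.04, 2.7], [-1, 4.14], [0.28, 2.66], [-3.11, 3.11]. Speed limits (rad/s): [2.57, 2.57, 3.14, 3.14, 3.14, 3.14].

## Interface

Orientations are given as a unit quaternion [x, y, z, w].
In Python, from workcell import r, command_gripper, optics gives the robot as it stands. The module is installed in compiled form; this text tells all that it offers. Calls block until the motion is done:
- r.reach(position, orientation): joint-space move of the TCP to a pose.
- r.move_straight(position, orientation=None, speed=0.15, max_force=None): straight line of the TCP; orientation=None keeps the orientation; speed is the mean speed in m/s. With max_force (N) it stops when the force on the tool has changed by that much, and returns True; else False.
- r.movej(angles): joint-space move.
- command_gripper(opening, force=None): finger opening in m; force is the grip in N (None keeps the last); returns when the fingers have stopped.
- r.hold(seconds).
- r.solve_ik(position, orientation): joint angles nearest the present ones, or None.
- r.read_state(): the state.
- optics.get_image(name): name is "side" or "top"; returns (picture, depth): 400x640x3 uint8, red, green, blue; 400x640 float32, m along the optical axis (not along the pixel's ray), 0 where there is no reading.
- optics.camera_model(name): a dict with "K" (3x3 intrinsics, pixels), "k1" (the pictures are not rectified: a ray, as slopes to the right and down, at radius r is drawn at 1 + k1 r^2 times it, then the intrinsics apply), "R" (3x3) and "t" (3): a world point X has camera coordinates R X + t. Camera axes: x right, y down, z forward; pixel columns grow to the right and rows downward; lengths in m; the calibration is good to about 2 mm. A picture is of the moment at which its call begins. camera_model takes no time and is no camera call.
A pose or a line that the arm cannot do raises r.PlanningError and nothing moves.
- r.finish_job(): hands the job in; it is judged then, once.
The state is a dict: "time_s": time; "joint_positions": joint angles; "dq": joint speeds; "tau": joint torques, N m; "eef_pos": TCP position; "eef_rot": TCP orientation; "contact_force": force on the tool from outside, world axes, zero at the start; "torque": the same for the moment, N m; "grip_width": finger opening in m; "grip_force": force on a finger pad.
Only numpy, scipy, OpenCV 4.12 (cv2) and the standard library are available. Lean on these libraries where they do the work, as an engineer would, in place of code of your own. Each camera call takes 0.05 s, during which the arm holds its last target. There are 200 camera calls.

## Task

Make the blue prismatic cell ready for cycling in the screw clamp: set it down gently, upright, on the pad between the clamp's two plates and let go of it, then wind the crank clockwise until the sprung indicator tab on top of the spring housing pops out to its first step, and stop there: winding on until it jumps out to its second step overloads the cell. Leave the cell clamped with the tab at its first step, and do not disturb the other things on the table.

Things in the scene. Friction and masses are not known exactly. Their poses are not given: they have to be found in the camera images.
- cell: Blue prismatic battery cell, the only one standing loose: rigid box 27 (x) x 148 (y) x 91 mm high, terminals 9 mm high near the ends of its top, 0.67 to 0.97 kg. Origin: centre of underside, z up. Either way round is right. Grasp across the 27 mm at mid-length, fingertips at least 64 mm above its underside, as the clamp's plates come up to there.
- clamp: Cell clamp, bolted down, base 210 (x) x 200 (y) mm. Origin on the table under the frame, z up, crank at the -y end. Fixed upright plates (tops z = 92 mm): end plate, inner face at y = 85 mm, and nut plate, outer face y = -75 mm with a 10 mm nut flange. Screw axis at z = 68 mm along y. Guide rods 10 mm thick at x = +-87, z = 60 mm. The cell goes in with its length along x.
- nest (a point): On the top (30 mm above the table) of the grey pad: where the cell's underside centre is once clamped flush with the fixed end plate; axes as the clamp's. Two end locators at this y leave 152 mm in x for the 148 mm cell (chamfered, 18 mm high above the pad). The cell may be set down anywhere between the plates; the screw pushes it home.
- plate_face (a point): Centre of the pressure plate's inner face, axes as the clamp's. Free opening for the cell: clamp-frame y distance from here to the fixed face at y = 85 mm, 35 to 39 mm at the start. The plate moves +y, 8 mm per crank turn, until it meets the cell; then the spring behind it (about 3.5 N/mm, 12 N preload) is squeezed.
- pressure_plate: The movable plate, 196 x 10 x 58 mm, top z = 90 mm; origin on the screw axis, axes as the clamp's. Behind it (-y side) on the axis is the dark steel spring housing, 50 (x) x 52 (y) x 36 mm, top z = 86 mm.
- crank_hub (a point): On the screw axis, level with the middle of the sleeve: centre of the circle (radius 32 mm, in the clamp's x-z plane) that the sleeve describes. Moves 8 mm in the clamp's +y per turn.
- handle (a point): Middle of the crank's black sleeve, a freely turning round grip 18 mm thick, 52 mm long, parallel to the clamp's y, 36 to 100 mm above the table. Can be pinched from above, fingers closing along the clamp's x, and led round whole turns without turning the hand. The crank's web begins 26 mm from it in +y; the nut flange is over 40 mm away.
- crank (a joint): Turn of the crank, rad; 0 to 3.2 at the start, sleeve straight above the axis at 0 and 2 pi. It grows, and the clamp tightens, clockwise as seen from the crank's end looking along the clamp's +y: from the top of the circle towards the clamp's +x. Takes 4 N at the sleeve, about 6 N at full clamping force. The screw holds itself. 1 to 3 turns are needed.
- tab (a joint): How far the flat aluminium indicator tab (28 x 12 mm, wide in x) stands out of the spring housing's top, m: 0 while held in; snaps to 0.014 (first step) at the set force, and to 0.024 (second step, overload) if the screw goes 2.5 mm (0.3 turn) beyond that. The set force differs each time: 2 to 9 mm of screw travel after the plate has taken up the cell.
- tab_top (a point): Top of the indicator tab, in the middle of the spring housing's top: 88 mm above the table when held in, 102 mm at its first step, 112 mm at its second.
- marker_1: Bystander, to be left alone: black and white marker pen, 134 mm, lying on the table; origin at the centre of its underside.
- meter: Bystander, to be left alone: hand multimeter, 150 x 69 x 44 mm, lying on the table; origin at the centre of its underside.
- caliper: Bystander, to be left alone: digital caliper, 73 x 220 x 17 mm, lying on the table; origin at the centre of its underside.
- busbar: Bystander, to be left alone: flat copper busbar, 25 x 130 x 8 mm, lying on the table; origin at the centre of its underside.
- red_case: Bystander, to be left alone: small red case, 61 x 132 x 22 mm, lying on the table; origin at the centre of its underside.
- tape_blue: Bystander, to be left alone: roll of blue tape, 62 mm across, 18 mm high, lying on the table; origin at the centre of its underside.

How it is judged:
On the way, in this order (a step that is already met when the one before it is completed fails the run):
1. the cell stands upright on the pad between the plates, released, with the tab still in (x of cell in the frame of nest between -0.004 and 0.004 m and z of cell in the frame of nest between -0.003 and 0.004 m and angle between cell's own z axis and vertical below 0.06 rad and angle between the y axis of cell and the x axis of clamp, either way round below 0.06 rad and contact force between the fingers and cell below 0.5 N and value of joint tab below 0.005 m), for 0.2 s.
2. the tab stands at its first step with the cell clamped (x of cell in the frame of nest between -0.004 and 0.004 m and z of cell in the frame of nest between -0.003 and 0.004 m and angle between cell's own z axis and vertical below 0.06 rad and angle between the y axis of cell and the x axis of clamp, either way round below 0.06 rad and value of joint tab between 0.011 and 0.018 m and contact force between pressure_plate and cell above 12 N), for 0.2 s.
At the end, for the whole second after the job is handed in: The cell stands on the pad (underside within 4 mm of the pad's top, within 4 mm of the nest point in x and y, upright and square within 0.06 rad), released, pressed by the pressure plate with more than 12 N, and the tab stands at its first step (11 to 18 mm out) (all of step 2 and y of cell in the frame of nest between -0.004 and 0.004 m and contact force between the fingers and cell below 0.5 N); the robot touches nothing.
It fails at once if the tab jumps to its second step: the cell is overloaded (value of joint tab above 0.019 m).
It fails at once if the cell is dropped into the clamp: it moves faster than 0.3 m/s within 12 mm of the pad (horizontal distance between cell and nest below 0.03 m and z of cell in the frame of nest below 0.012 m and linear speed of cell above 0.3 m/s).
It fails at once if another thing on the table is disturbed (moved more than 20 mm) (distance of any of marker_1, meter, caliper, busbar, red_case, tape_blue from where it was at the start of the episode above 0.02 m).
It also fails if it takes over 61 s, if anything falls off the work surface, if the arm or the gripper's body presses on something with over 40 N, if the wrist force passes 120 N, or if a joint passes its speed limit or range.

## Working session

There is one attempt and no reset: what is moved stays moved. The work goes in short steps, each a Python script; the robot and the scene stay as the last script left them, time stands still between calls to the robot, and variables do not carry over. Pictures are saved under pics/ and viewed, at most 10 in all, crops included, and the job is handed in when it is done.

```bash
mkdir -p pics
python3 - <<'E'
from workcell import r, optics
import cv2, numpy as np
for n in ("top","side"):
    im,d=optics.get_image(n); np.savez(f"pics/{n}0.npz",im=im,d=d)
    cv2.imwrite(f"pics/{n}0.png",cv2.cvtColor(im,cv2.COLOR_RGB2BGR))
    m=optics.camera_model(n); print(n,{k:np.round(v,4).tolist() for k,v in m.items() if not isinstance(v,str)}, (d>0).mean())
s=r.read_state(); print(s['time_s'],s['eef_rot'],r.tip_extent)
E
```

```text
top {'K': [[465.6975, 0.0, 316.649], [0.0, 465.6975, 203.7839], [0.0, 0.0, 1.0]], 'k1': -0.0296, 'R': [[-0.0026, -0.9999, 0.0147], [-0.9809, -0.0003, -0.1947], [0.1947, -0.0149, -0.9808]], 't': [-0.0287, 0.5163, 1.4578]} 0.9957734375
side {'K': [[369.7942, 0.0, 324.4294], [0.0, 369.7942, 202.1139], [0.0, 0.0, 1.0]], 'k1': -0.0798, 'R': [[0.8064, -0.5912, -0.0138], [-0.2889, -0.3734, -0.8815], [0.516, 0.7149, -0.4719]], 't': [-0.436, 0.2234, 0.9687]} 0.996015625
0.1 [ 1.49324128e-01  9.88788058e-01 -6.65425390e-04 -1.94519804e-04] 0.025
```

View pics/top0.png

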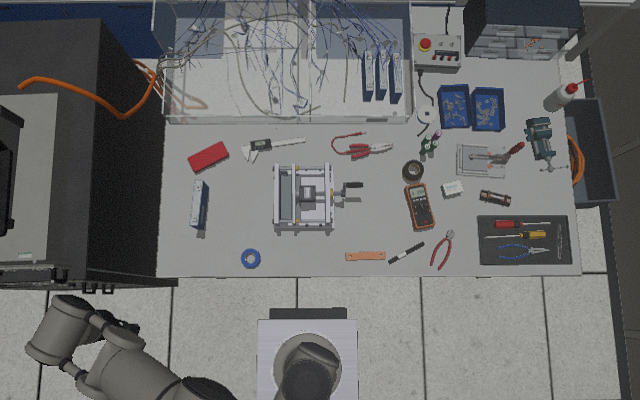

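View pics/side0.png

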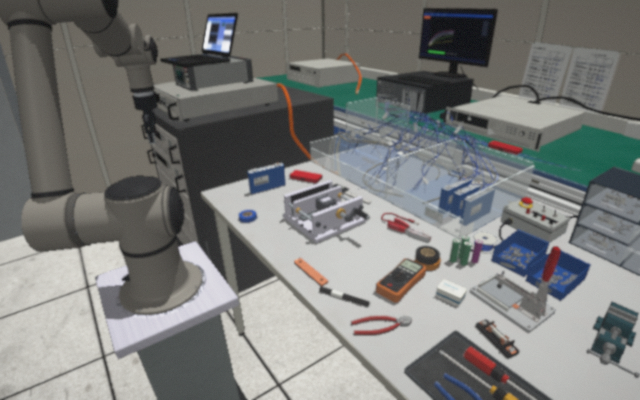

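Top view: cell at about (199,205), clamp centred at (303,197) with the crank at (350,190) to its right (world -y), tape at (250,258). Next I'll build a heightmap and a zoomed crop.

```bash
cat > h.py <<'E'
import numpy as np, cv2
from workcell import r, command_gripper, optics
def cloud(n,d):
    m=optics.camera_model(n); K=np.array(m['K']); v,u=np.mgrid[0:400,0:640].astype(float)
    D=np.array([m['k1'],0,0,0.])
    p=cv2.undistortPoints(np.stack([u.ravel(),v.ravel()],1)[:,None],K,D)[:,0]
    X=np.c_[p,np.ones(len(p))]*d.reshape(-1,1)
    return ((X-np.array(m['t']))@np.array(m['R'])).reshape(400,640,3)
def pix(n,P):
    m=optics.camera_model(n); R=np.array(m['R'],float)
    return cv2.projectPoints(np.atleast_2d(np.array(P,float)),cv2.Rodrigues(R)[0],np.array(m['t'],float),np.array(m['K'],float),np.array([m['k1'],0,0,0.]))[0][:,0]
def at(n,uv,z):
    m=optics.camera_model(n); R=np.array(m['R']);t=np.array(m['t'])
    p=cv2.undistortPoints(np.array(uv,float).reshape(-1,1,2),np.array(m['K']),np.array([m['k1'],0,0,0.]))[:,0]
    c=-R.T@t; d=np.c_[p,np.ones(len(p))]@R
    return c+d*((z-c[2])/d[:,2])[:,None]
E
python3 - <<'E'
from h import *
f=np.load('pics/top0.npz'); W=cloud('top',f['d']); im=f['im']
c=W[150:260,170:230].reshape(-1,3); print('table z',np.median(W[230:260,290:330,2]))
t=c[(c[:,2]>.08)&(c[:,2]<.11)]; print('cell',len(t),cv2.minAreaRect(t[:,:2].astype(np.float32)*1000),np.median(t[:,2]))
print(W[205,178:215:2].round(3)[:,1:].tolist())
# clamp: zoom and height colormap
y0,y1,x0,x1=150,240,180,380
A=cv2.resize(cv2.cvtColor(im[y0:y1,x0:x1],cv2.COLOR_RGB2BGR),None,fx=4,fy=4,interpolation=cv2.INTER_CUBIC)[:300]
z=(np.clip(W[y0:y1,x0:x1,2],0,.12)/.12*255).astype(np.uint8)
B=cv2.resize(cv2.applyColorMap(z,cv2.COLORMAP_JET),None,fx=4,fy=4,interpolation=cv2.INTER_NEAREST)[:300]
cv2.imwrite('pics/z1.png',np.vstack([A,B]))
k=W[150:250,260:375].reshape(-1,3); 
for lo,hi in((.085,.098),):
    t=k[(k[:,2]>lo)&(k[:,2]<hi)]; print(len(t),cv2.minAreaRect(t[:,:2].astype(np.float32)*1000), np.histogram(t[:,1],bins=np.arange(-.18,.12,.005)));
E
```

```text
table z 0.0011609791618215823
cell 430 ((512.7924194335938, 351.77734375), (29.085590362548828, 147.58055114746094), 86.32376098632812) 0.09297896719450767
[[0.434, -0.001], [0.426, 0.002], [0.419, 0.002], [0.414, -0.001], [0.407, -0.0], [0.4, -0.001], [0.392, 0.005], [0.364, 0.089], [0.357, 0.09], [0.35, 0.093], [0.344, 0.093], [0.339, 0.085], [0.339, 0.061], [0.339, 0.034], [0.337, 0.011], [0.332, 0.004], [-0.007, 1.531], [0.319, 0.002], [0.313, -0.001]]
1076 ((547.1279907226562, -35.454193115234375), (195.3818359375, 283.51171875), 0.903008759021759) (array([  2,   3,   5,   4,   6,   5,   2,   7,   2,   2,   7,   1,  13,
         9,   0,   0,   0,   0,   0,   0,   3,   5,  71,  97, 101,   1,
         0,   0,   1,   0,   0,  14,  14,  24,  11,  24,  28,  12,  25,
        13,  24,  12,   1,   4,  59, 116,  27,   0,   0,   0,   0,   0,
         0,   8,  92,  93,  84,  44,   0]), array([-1.80000000e-01, -1.75000000e-01, -1.70000000e-01, -1.65000000e-01,
       -1.60000000e-01, -1.55000000e-01, -1.50000000e-01, -1.45000000e-01,
       -1.40000000e-01, -1.35000000e-01, -1.30000000e-01,
[... 219 characters left out ...]
0e-02, -6.50000000e-02,
       -6.00000000e-02, -5.50000000e-02, -5.00000000e-02, -4.50000000e-02,
       -4.00000000e-02, -3.50000000e-02, -3.00000000e-02, -2.50000000e-02,
       -2.00000000e-02, -1.50000000e-02, -1.00000000e-02, -5.00000000e-03,
        1.66533454e-16,  5.00000000e-03,  1.00000000e-02,  1.50000000e-02,
        2.00000000e-02,  2.50000000e-02,  3.00000000e-02,  3.50000000e-02,
        4.00000000e-02,  4.50000000e-02,  5.00000000e-02,  5.50000000e-02,
        6.00000000e-02,  6.50000000e-02,  7.00000000e-02,  7.50000000e-02,
        8.00000000e-02,  8.50000000e-02,  9.00000000e-02,  9.50000000e-02,
        1.00000000e-01,  1.05000000e-01,  1.10000000e-01,  1.15000000e-01]))
```

View pics/z1.png

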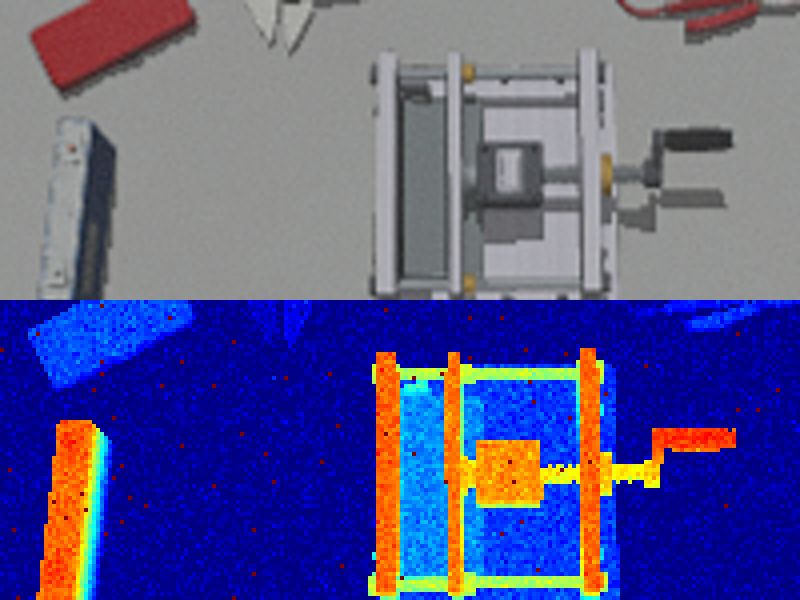

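The zoom shows the end plate at about x=386 in the crop, the pressure plate at 454, the housing at 510, the nut plate at 590 and the sleeve at (698,139). The clamp is nearly aligned with the world axes. Now fitting numbers.

Run:
```python
from h import *
f=np.load('pics/top0.npz'); W=cloud('top',f['d'])
k=W[140:260,255:375].reshape(-1,3); hi=k[(k[:,2]>.084)&(k[:,2]<.1)]
for n,lo,up in(('end',.085,.115),('press',.036,.056),('nut',-.082,-.053)):
    t=hi[(hi[:,1]>lo)&(hi[:,1]<up)]; rect=cv2.minAreaRect(t[:,:2].astype(np.float32)*1000)
    a=np.polyfit(t[:,0],t[:,1],1); print(n,len(t),np.round(np.hstack([rect[0],rect[1],rect[2]]),2),'slope deg',np.degrees(np.arctan(a[0])).round(2),'ctr',t[:,:2].mean(0).round(4),'pct y',np.percentile(t[:,1]-a[0]*(t[:,0]-t[:,0].mean()),[1,50,99]).round(4),'x',np.percentile(t[:,0],[.5,99.5]).round(4),np.median(t[:,2]).round(4))
t=hi[(hi[:,1]>-.03)&(hi[:,1]<.03)]; print('housing',np.percentile(t,[1,99],axis=0).round(4))
t=k[(k[:,1]<-.105)&(k[:,2]>.05)&(k[:,2]<.12)]
print('crank',np.percentile(t,[1,50,99],axis=0).round(4))
t=t[t[:,1]<-.125]; print('sleeve',np.percentile(t,[1,50,99],axis=0).round(4))
# rods
t=k[(k[:,2]>.055)&(k[:,2]<.072)&(k[:,1]>-.05)&(k[:,1]<.085)]; 
for s in(t[t[:,0]>.6],t[t[:,0]<.5]): print('rod',len(s),np.polyfit(s[:,1],s[:,0],1).round(4))
# cross-check in side view
f=np.load('pics/side0.npz'); S=cloud('side',f['d']).reshape(-1,3)
t=S[(S[:,0]>.4)&(S[:,0]<.62)&(S[:,1]>.32)&(S[:,1]<.385)&(S[:,2]>.088)&(S[:,2]<.096)]; print('cell side',len(t),cv2.minAreaRect(t[:,:2].astype(np.float32)*1000))
t=S[(S[:,0]>.5)&(S[:,0]<.65)&(S[:,1]>-.2)&(S[:,1]<-.127)&(S[:,2]>.05)&(S[:,2]<.12)]; print('sleeve side',len(t),np.percentile(t,[1,50,99],axis=0).round(4))
q=r.read_state();
```

```text
end 338 [544.85  98.   193.41  16.57   0.9 ] slope deg 0.59 ctr [0.5442 0.0983] pct y [0.0901 0.0991 0.1064] x [0.449  0.6413] 0.0928
press 207 [546.33  44.54 193.16  15.82   0.8 ] slope deg 1.0 ctr [0.5494 0.0466] pct y [0.0399 0.0464 0.0525] x [0.4502 0.6425] 0.0911
nut 295 [547.51 -66.43  22.62 195.16  89.64] slope deg 0.37 ctr [ 0.5473 -0.0622] pct y [-0.0749 -0.0621 -0.0548] x [0.4503 0.6442] 0.0927
housing [[ 0.5217 -0.0205  0.0843]
 [ 0.5705  0.0272  0.0948]]
crank [[ 0.5373 -0.1758  0.0731]
 [ 0.5666 -0.1341  0.0966]
 [ 0.5787 -0.1068  0.1048]]
sleeve [[ 0.5619 -0.1761  0.0877]
 [ 0.5693 -0.15    0.0981]
 [ 0.5785 -0.1253  0.1051]]
rod 119 [-0.0222  0.6317]
rod 134 [-0.0281  0.4601]
cell side 118 ((509.66912841796875, 344.986328125), (35.40857696533203, 145.11837768554688), 84.45821380615234)
sleeve side 93 [[ 0.5578 -0.1832  0.0851]
 [ 0.5635 -0.1599  0.0953]
 [ 0.576  -0.1296  0.1011]]
```

```bash
cat >> h.py <<'E'
def ortho(im,n,o,psi,xs,ys,z):
    "sample image on a plane: rows=x offsets, cols=y offsets in frame at o, yaw psi"
    X,Y=np.meshgrid(xs,ys,indexing='ij'); c,s=np.cos(psi),np.sin(psi)
    P=np.stack([o[0]+c*X-s*Y,o[1]+s*X+c*Y,np.full_like(X,z)],-1).reshape(-1,3)
    m=pix(n,P).astype(np.float32).reshape(*X.shape,2)
    return cv2.remap(cv2.cvtColor(im,cv2.COLOR_RGB2GRAY),m[...,0],m[...,1],cv2.INTER_CUBIC).astype(float)
def edges(p,v,th):
    g=np.gradient(cv2.GaussianBlur(p.reshape(1,-1),(0,0),2)[0]); i=[j for j in range(2,len(g)-2) if abs(g[j])>th and abs(g[j])==max(abs(g[j-2:j+3]))]
    return [(round(v[j]*1000,1),round(g[j],1)) for j in i]
E
python3 - <<'E'
from h import *
im=np.load('pics/top0.npz')['im']; o=[.546,.005]
ys=np.arange(-.1,.12,.0005)
for psi in(.005,.015,.025):
    for a,b in((-.08,-.04),(.04,.08)):
        xs=np.arange(a,b,.0005); print(psi,a,edges(ortho(im,'top',o,psi,xs,ys,.091).mean(0),ys,2))
psi=.015; xs=np.arange(-.13,.13,.0005)
for a,b in((.087,.097),(-.072,-.06),(.038,.046)): print('x',edges(ortho(im,'top',o,psi,xs,np.arange(a,b,.0005),.091).mean(1),xs,2.))
print('rods',edges(ortho(im,'top',o,psi,xs,np.arange(-.03,.03,.0005),.065).mean(1),xs,2.5))
print('housing',edges(ortho(im,'top',o,psi,np.arange(.017,.022,.0005),ys,.086).mean(0),ys,2.))
c=[.5128,.3518]; yy=np.arange(-.04,.04,.0005)
for p in(-.045,-.055,-.065,-.075):print('cell',p,[edges(ortho(im,'top',c,p,np.arange(a,a+.04,.0005),yy,.091).mean(0),yy,2.) for a in(-.06,.02)])
print('cell x',edges(ortho(im,'top',c,-.065,xs,np.arange(-.008,.009,.0005),.091).mean(1),xs,2.))
E
```

```text
0.005 -0.08 [(np.float64(-86.5), np.float64(6.2)), (np.float64(-82.0), np.float64(-2.6)), (np.float64(-78.0), np.float64(-4.2)), (np.float64(-73.5), np.float64(7.6)), (np.float64(-61.5), np.float64(-12.4)), (np.float64(-57.5), np.float64(11.3)), (np.float64(-30.0), np.float64(-4.4)), (np.float64(17.0), np.float64(-5.5)), (np.float64(21.5), np.float64(2.1)), (np.float64(32.0), np.float64(-2.7)), (np.float64(36.0), np.float64(11.4)), (np.float64(44.0), np.float64(-8.2)), (np.float64(49.0), np.float64(5.2)), (np.float64(80.0), np.float64(-10.2)), (np.float64(87.0), np.float64(11.1)), (np.float64(101.5), np.float64(-7.5)), (np.float64(105.5), np.float64(4.7))]
0.005 0.04 [(np.float64(-85.5), np.float64(3.6)), (np.float64(-79.0), np.float64(-9.4)), (np.float64(-73.5), np.float64(7.7)), (np.float64(-60.0), np.float64(-11.1)), (np.float64(-55.5), np.float64(8.1)), (np.float64(17.0), np.float64(-2.7)), (np.float64(24.0), np.float64(-2.1)), (np.float64(32.5), np.float64(-3.5)), (np.float64(36.5), np.float64(11.9)), (np.float64(45.5), np.float64(-10.5)), (np.float64(49.5), np.float64(6.4)), (n
[... 5083 characters left out ...]
(np.float64(-28.0), np.float64(2.4)), (np.float64(-20.0), np.float64(-3.2)), (np.float64(-14.0), np.float64(10.4))], [(np.float64(-35.5), np.float64(-8.2)), (np.float64(-13.0), np.float64(9.6))]]
cell x [(np.float64(-78.5), np.float64(-7.4)), (np.float64(-71.5), np.float64(11.1)), (np.float64(-62.0), np.float64(-4.7)), (np.float64(-57.5), np.float64(4.8)), (np.float64(-52.5), np.float64(-2.2)), (np.float64(-47.5), np.float64(2.0)), (np.float64(37.5), np.float64(-2.5)), (np.float64(42.0), np.float64(3.8)), (np.float64(47.5), np.float64(-2.9)), (np.float64(72.5), np.float64(-2.6)), (np.float64(77.5), np.float64(2.3)), (np.float64(94.0), np.float64(-4.2)), (np.float64(100.0), np.float64(-3.2))]
```

```bash
cat >> h.py <<'E'
def q(psi): return [np.cos(psi/2),np.sin(psi/2),0,0]
def st(): s=r.read_state(); print(round(s['time_s'],2),s['eef_pos'].round(4) if hasattr(s['eef_pos'],'round') else s['eef_pos'],np.round(s['contact_force'],1),'w',round(s['grip_width'],4),'f',np.round(s['grip_force'],1)); return s
E
python3 - <<'E'
from h import *
W=cloud('top',np.load('pics/top0.npz')['d']).reshape(-1,3)
k=W[(W[:,1]>.4)&(W[:,1]<.6)&(W[:,0]>.2)&(W[:,0]<.7)&(W[:,2]>.03)]
for a in np.arange(.2,.7,.1):
    t=k[(k[:,0]>a)&(k[:,0]<a+.1)]; print(round(a,1),len(t),np.percentile(t[:,1:],[2,98],axis=0).round(3).tolist() if len(t) else '')
for p,ps in(((.5132,.3518,.2),np.pi-.065),((.5455,.0725,.2),np.pi+.012),((.57,-.16,.1),np.pi/2),((.57,-.16,.1),np.pi*1.5)): 
    j=r.solve_ik(p,q(ps)); print(None if j is None else np.round(j,2))
E
```

```text
0.2 481 [[0.45, 0.534], [0.515, 0.593]]
0.3 0 
0.4 0 
0.5 0 
0.6 0 
[ 0.48  0.57  1.32 -0.    1.26 -1.03]
[-0.01  0.44  1.54 -0.    1.16 -1.59]
[-0.4   0.62  1.53 -0.    0.99 -0.4 ]
[-0.4   0.62  1.53 -0.    0.99  2.74]
```

Run:
```python
from h import *
Q=q(np.pi-.065)
r.reach([.5132,.3518,.18],Q); command_gripper(.06,60)
r.move_straight([.5132,.3518,.094],speed=.15); st()
command_gripper(0.0,60); s=st()
r.move_straight([.5132,.3518,.125],speed=.1); st()
r.move_straight([.5132,.3518,.25],speed=.25)
r.reach([.5455,.0725,.25],q(np.pi+.012)); r.move_straight([.5455,.0725,.175],speed=.2); st()
im,d=optics.get_image('top'); np.savez('pics/top1.npz',im=im,d=d)
cv2.imwrite('pics/h1.png',cv2.resize(cv2.cvtColor(im[140:250,250:370],cv2.COLOR_RGB2BGR),None,fx=5,fy=5,interpolation=cv2.INTER_CUBIC))
```

```text
2.67 [0.5137 0.3521 0.0948] [ 0.2  0.1 -0. ] w 0.0601 f 0.0
3.08 [0.5137 0.3515 0.0953] [-1.9 -3.2  6.8] w 0.0252 f 59.6
3.53 [0.5127 0.3517 0.1242] [ 0.1 -0.6 -9.3] w 0.0259 f 59.5
5.79 [0.546  0.0735 0.1755] [ 0.1 -0.7 -8.3] w 0.0254 f 59.7
```

View pics/h1.png

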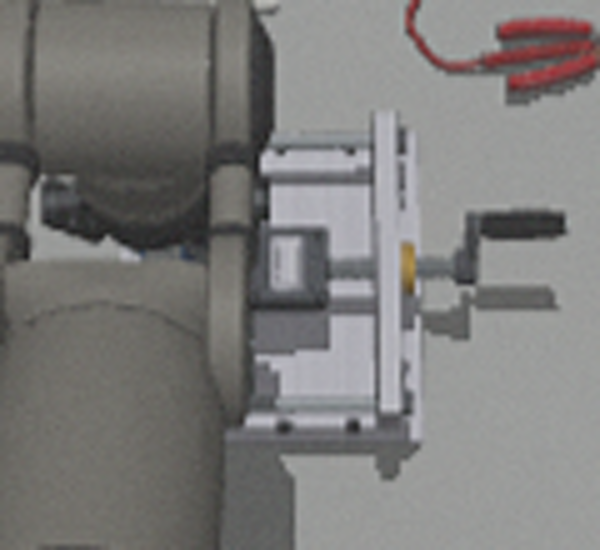

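The arm hides the clamp opening from the top camera. Plate tops and the nut plate at (390,265) are visible, and the cell is already between the plates with no contact force. Checking the side view.

Run:
```python
from h import *
im,d=optics.get_image('side'); np.savez('pics/side1.npz',im=im,d=d)
cv2.imwrite('pics/s1.png',cv2.resize(cv2.cvtColor(im[150:250,260:390],cv2.COLOR_RGB2BGR),None,fx=6,fy=6,interpolation=cv2.INTER_CUBIC))
psi=.012;o=np.array([.5455,.0725])
print(np.round((pix('side',[[.5455-.074,.0735,.172],[.5455+.074,.0735,.172],[.545-.098,.092,.092],[.545+.098,.092,.092]])-[260,150])*6))
```

```text
[[196. 141.]
 [418.  76.]
 [149. 274.]
 [432. 182.]]
```

View pics/s1.png

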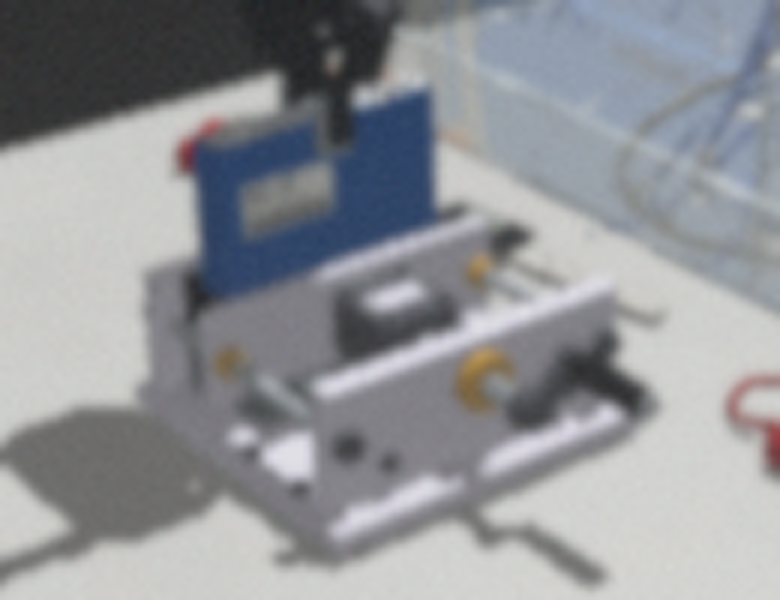

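Run:
```python
from h import *
psi=.012
def w(x,y,z,o=(.5462,.0065)): return [o[0]+x-psi*y,o[1]+psi*x+y,z]
f=lambda P:(pix('side',P)-[260,150])*6
print('cell pred',f([[.546-.074,.060-.0009,z] for z in(.17,.1)]+[[.546+.074,.060+.0009,z] for z in(.17,.1)]).round(0).tolist())
print('nut/press pred',f([w(s*.098,y,.091) for y in(-.075,.044) for s in(-1,1)]).round(0).tolist())
g=np.load('pics/side1.npz')['im']
hsv=cv2.cvtColor(g,cv2.COLOR_RGB2HSV)
for row in(180,185,190,193):
    s=hsv[row,280:345,1].astype(int); i=np.flatnonzero(s>110); v=(i.min(),i.max())
    # subpixel half-level crossing
    print(row,(280+i.min()-260)*6,(280+i.max()-260)*6, s[i.min()-2:i.min()+3],s[i.max()-2:i.max()+3])
    P=f([[.546-.074,.0591,z] for z in np.arange(.08,.18,.01)]); Q=f([[.546+.074,.0609,z] for z in np.arange(.08,.18,.01)])
    y=(row-150)*6; print('  pred',np.interp(-y,-P[:,1][::1]*1,P[:,0]) if 0 else np.interp(y,P[::-1,1],P[::-1,0]).round(1),np.interp(y,Q[::-1,1],Q[::-1,0]).round(1))
```

```text
cell pred [[212.0, 152.0], [218.0, 270.0], [432.0, 85.0], [433.0, 198.0]]
nut/press pred [[319.0, 392.0], [611.0, 280.0], [191.0, 304.0], [474.0, 206.0]]
180 204 420 [ 32  90 128 139 140] [140 142 130  91  33]
  pred 213.2 432.4
185 204 426 [ 16  57 118 131 135] [137 135 119  74  27]
  pred 214.9 432.6
190 210 360 [ 35  97 128 130 133] [130 126 111  94  72]
  pred 216.5 432.7
193 210 312 [ 56 103 131 128 130] [129 128 120  94  66]
  pred 217.5 432.7
```

Run:
```python
from h import *
f=np.load('pics/side1.npz'); W=cloud('side',f['d']); g=f['im']
h=cv2.cvtColor(g,cv2.COLOR_RGB2HSV)
m=np.zeros((400,640),bool); m[160:202,288:336]=True
m&=(h[...,1]>100)&(h[...,0]>95)&(h[...,0]<130)
P=W[m]; P=P[(P[:,2]>.06)&(P[:,2]<.2)&(P[:,1]<.12)&(P[:,1]>.0)]
A=np.c_[P[:,0]-.546,P[:,2]-.13,np.ones(len(P))]; c=np.linalg.lstsq(A,P[:,1],rcond=None)[0]
res=P[:,1]-A@c; print(len(P),'y=',c.round(4),'res',res.std().round(4))
print(np.percentile(P,[1,50,99],axis=0).round(4))
# top edge & side edges of blue region
vs,us=np.nonzero(m)
top=[(u,vs[us==u].min()) for u in range(295,310)]; print(top)
for v in range(168,198,4): u=us[vs==v]; print(v,u.min(),u.max(),W[v,u.min()+1].round(3),W[v,u.max()-1].round(3))
n=np.load('pics/side0.npz'); S=cloud('side',n['d']).reshape(-1,3)
t=S[(S[:,0]>.45)&(S[:,0]<.64)&(S[:,1]>-.085)&(S[:,1]<-.06)&(S[:,2]>.04)&(S[:,2]<.085)]
print('nut outer face',len(t),np.median(t[:,1]))
t=S[(S[:,0]>.44)&(S[:,0]<.66)&(S[:,1]>.07)&(S[:,1]<.11)&(S[:,2]>.05)&(S[:,2]<.085)]; print('end inner',len(t),np.median(t[:,1]),np.percentile(t[:,0],[1,99]))
t=S[(S[:,0]>.44)&(S[:,0]<.66)&(S[:,1]>.02)&(S[:,1]<.06)&(S[:,2]>.06)&(S[:,2]<.085)&((S[:,0]<.51)|(S[:,0]>.58))]; print('press back',len(t),np.median(t[:,1]),np.percentile(t[:,0],[1,99]))
```

```text
633 y= [-0.0169  0.0245  0.0574] res 0.0033
[[0.47   0.0523 0.0887]
 [0.5411 0.0571 0.1252]
 [0.6102 0.0726 0.1701]]
[(295, np.int64(175)), (296, np.int64(175)), (297, np.int64(175)), (298, np.int64(175)), (299, np.int64(175)), (300, np.int64(175)), (301, np.int64(174)), (302, np.int64(174)), (303, np.int64(174)), (304, np.int64(173)), (305, np.int64(173)), (306, np.int64(172)), (307, np.int64(172)), (308, np.int64(172)), (309, np.int64(172))]
168 322 330 [0.582 0.061 0.166] [0.607 0.061 0.16 ]
172 306 330 [0.517 0.059 0.17 ] [0.605 0.058 0.147]
176 293 330 [0.471 0.066 0.166] [0.603 0.056 0.133]
180 294 330 [0.47  0.059 0.155] [0.602 0.055 0.118]
184 294 331 [0.472 0.064 0.138] [0.61  0.06  0.099]
188 294 326 [0.471 0.063 0.124] [0.585 0.055 0.093]
192 295 314 [0.471 0.059 0.111] [0.536 0.056 0.092]
196 294 305 [0.47  0.065 0.094] [0.5   0.057 0.088]
nut outer face 475 -0.07508298558892172
end inner 296 0.08606497284608441 [0.44547681 0.64014057]
press back 222 0.03537293553386878 [0.44566573 0.6398859 ]
```

The side view shows the cell upright between the plates, sitting slightly towards the end plate and well centred in x. I'll shift 3 mm in -y and lower it with a force guard.

Run:
```python
from h import *
Q=q(np.pi+.012)
r.move_straight([.5455,.0695,.175],Q,speed=.05); st()
a=r.move_straight([.5455,.0695,.140],speed=.08,max_force=8); print(a); st()
if not a:
    a=r.move_straight([.5455,.0695,.120],speed=.03,max_force=4); print(a); st()
im,d=optics.get_image('side')
cv2.imwrite('pics/s2.png',cv2.resize(cv2.cvtColor(im[150:250,260:390],cv2.COLOR_RGB2BGR),None,fx=6,fy=6,interpolation=cv2.INTER_CUBIC))
```

```text
6.14 [0.5459 0.0693 0.1759] [ 0.7 -0.5 -9.7] w 0.0252 f 59.7
False
6.72 [0.5457 0.0695 0.1401] [ 0.5 -0.5 -8.9] w 0.0254 f 59.7
True
7.24 [0.5455 0.0688 0.125 ] [ 0.4 -3.2  3.1] w 0.0254 f 61.4
```

Run:
```python
from h import *
command_gripper(.05,60); st()
r.move_straight([.5455,.0688,.2],speed=.15)
r.reach([.55,-.17,.2],q(np.pi/2)); st()
command_gripper(.05,60)
im,d=optics.get_image('top'); np.savez('pics/top2.npz',im=im,d=d)
cv2.imwrite('pics/t2.png',cv2.resize(cv2.cvtColor(im[140:250,250:370],cv2.COLOR_RGB2BGR),None,fx=5,fy=5,interpolation=cv2.INTER_CUBIC))
im,d=optics.get_image('side')
cv2.imwrite('pics/s3.png',cv2.resize(cv2.cvtColor(im[150:250,260:390],cv2.COLOR_RGB2BGR),None,fx=6,fy=6,interpolation=cv2.INTER_CUBIC))
im=np.load('pics/top0.npz')['im']; xs=np.arange(-.03,.05,.0005)
print('sleeve',edges(ortho(im,'top',[.548,-.15],.012,xs,np.arange(-.02,.02,.0005),.092).mean(1),xs,2.))
print('screw',edges(ortho(im,'top',[.547,-.045],.012,xs,np.arange(-.008,.008,.0005),.07).mean(1),xs,2.))
print('sleeve y',edges(ortho(im,'top',[.5695,-.15],.012,np.arange(-.004,.004,.0005),xs:=np.arange(-.06,.06,.0005),.095).mean(0),xs,2.))
```

```text
7.65 [0.5437 0.0697 0.1232] [-0.6 -0.1  0.2] w 0.0497 f 0.0
9.38 [ 0.5498 -0.1693  0.1993] [-0.1 -0.5 -0. ] w 0.0499 f 0.0
sleeve [(np.float64(-17.0), np.float64(5.3)), (np.float64(13.0), np.float64(-11.1)), (np.float64(31.5), np.float64(8.5))]
screw [(np.float64(-29.0), np.float64(-3.1)), (np.float64(-18.0), np.float64(6.9)), (np.float64(-7.5), np.float64(-8.0)), (np.float64(7.5), np.float64(5.1))]
sleeve y [(np.float64(-24.5), np.float64(-13.0)), (np.float64(29.0), np.float64(4.3)), (np.float64(33.5), np.float64(-2.1)), (np.float64(39.0), np.float64(10.3))]
```

View pics/t2.png

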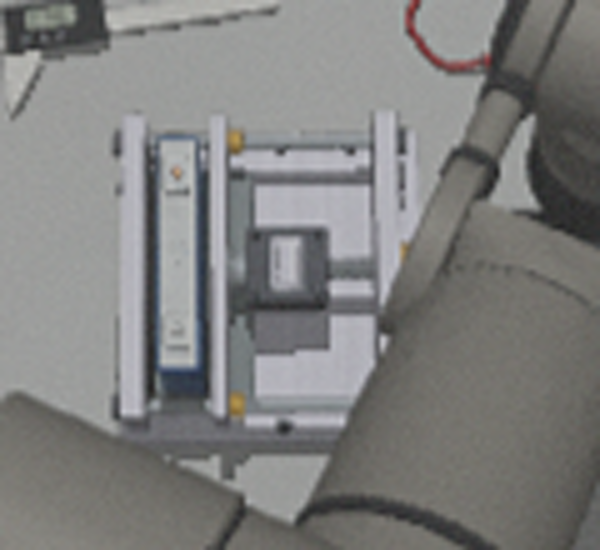

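View pics/s3.png

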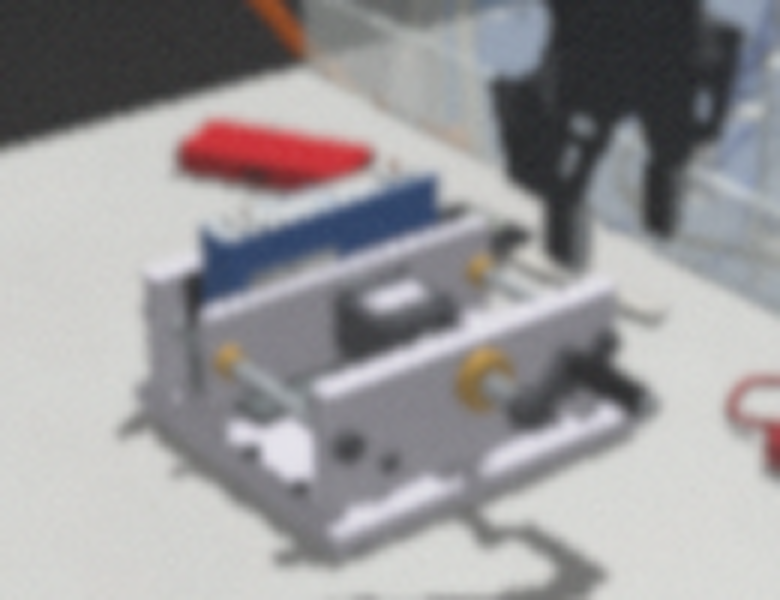

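The top view shows the cell standing between the plates and not touching the locators visibly; the tab is held in, at about (286,262) on the housing. The side view shows the cell upright with its top above the plates. Now verify cell x and z numerically, grip the sleeve and make the first half turn.

```bash
cat > crank.py <<'E'
from h import *
import json
PSI=.012
def tab(adv):
    "count of pixels above z=.096 in the housing area; adv = screw advance m"
    d=optics.get_image('top')[1]; W=cloud('top',d)[150:245,270:345].reshape(-1,3)
    m=(abs(W[:,0]-.546)<.011)&(abs(W[:,1]-(.0045+adv))<.004)&(W[:,2]>.07)&(W[:,2]<.16)
    m2=(abs(W[:,0]-.546)<.022)&(abs(W[:,1]-(.0045+adv))<.02)&(W[:,2]>.07)&(W[:,2]<.16)
    return m.sum(), (np.median(W[m,2]).round(4) if m.any() else None), int(((W[:,2]>.0965)&m2).sum())
def wind(th0,th1,C,y0,ref,step=np.pi/8,speed=.07,stop=True,kc=.00002):
    "lead the sleeve from th0 to th1; C=(x,z) centre, y0=grip y at angle ref"
    th=th0; C=np.array(C,float)
    while th<th1-1e-6:
        th=min(th+step,th1); adv=(th-ref)/(2*np.pi)*.008
        y=y0+adv; x=C[0]+.032*np.sin(th)-PSI*adv; z=C[1]+.032*np.cos(th)+.006
        r.move_straight([x,y,z],speed=speed)
        F=np.array(r.read_state()['contact_force']); fr=F[0]*np.sin(th)+F[2]*np.cos(th); ft=F[0]*np.cos(th)-F[2]*np.sin(th)
        C+=kc*fr*np.array([np.sin(th),np.cos(th)])
        t=tab(adv); print(round(th,2),'Fr %.1f Ft %.1f Fy %.1f'%(fr,ft,F[1]),*t,flush=True)
        if abs(fr)>35 or abs(F[1])>25 or (stop and t[1] is not None and t[1]>.0955): break
    json.dump(dict(th=th,C=C.tolist(),y0=y0,ref=ref),open('s.json','w')); print('C',C.round(4)); st()
E
python3 - <<'E'
from crank import *
f=np.load('pics/top2.npz'); im=f['im']; xs=np.arange(-.1,.1,.0005); 
print('cell x',edges(ortho(im,'top',[.5455,.0705],.012,xs,np.arange(-.006,.007,.0005),.121).mean(1),xs,3.))
W=cloud('top',f['d']); t=W[150:240,270:300].reshape(-1,3); t=t[(abs(t[:,1]-.0705)<.009)&(abs(t[:,0]-.5455)<.045)]; print('cell top z',np.median(t[:,2]))
print(tab(0))
x=.5702; th=np.arcsin(.0222/.032); z=.068+.032*np.cos(th)+.006; Q=q(np.pi/2+PSI)
r.reach([x,-.156,.16],Q); r.move_straight([x,-.156,z],speed=.1,max_force=8); st()
command_gripper(0,40); s=st()
wind(th,np.pi,[.548,.068],-.156,th)
E
```

```text
cell x [(np.float64(-72.5), np.float64(10.8)), (np.float64(-62.0), np.float64(-4.9)), (np.float64(-58.0), np.float64(6.5)), (np.float64(-53.0), np.float64(-3.1)), (np.float64(36.5), np.float64(-6.4)), (np.float64(41.0), np.float64(7.3)), (np.float64(72.5), np.float64(-8.4)), (np.float64(78.5), np.float64(5.5))]
cell top z 0.1233203745513437
(np.int64(19), np.float64(0.0897), 1)
10.84 [ 0.5706 -0.1563  0.0979] [-0.3  0.3  0.2] w 0.05 f 0.0
11.23 [ 0.5702 -0.1561  0.0975] [-1.5 -1.2  2.8] w 0.0172 f 39.0
1.16 Fr -1.3 Ft 4.4 Fy -1.9 21 0.0907 2
1.55 Fr -3.0 Ft 5.3 Fy -2.1 20 0.0895 1
1.94 Fr -5.2 Ft 3.7 Fy -1.7 13 0.0886 2
2.34 Fr -7.2 Ft 3.3 Fy -1.8 14 0.0929 0
2.73 Fr -7.1 Ft 1.5 Fy -0.5 13 0.0898 2
3.12 Fr -3.9 Ft -0.6 Fy -1.4 20 0.0899 0
3.14 Fr -5.7 Ft -3.5 Fy -2.4 20 0.0897 1
C [0.5477 0.0684]
13.78 [ 0.549  -0.1533  0.0431] [ 3.2 -1.4  6.4] w 0.0169 f 40.3
```

Run:
```python
from crank import *
s=json.load(open('s.json')); wind(s['th'],9.5,s['C'],s['y0'],s['ref'])
```

```text
3.53 Fr -4.9 Ft 2.2 Fy -3.9 20 0.0895 0
3.93 Fr -2.6 Ft 2.2 Fy -6.1 18 0.0894 1
4.32 Fr -0.5 Ft 3.5 Fy -6.8 14 0.0899 0
4.71 Fr 1.6 Ft 3.7 Fy -7.2 14 0.0898 3
5.11 Fr 3.4 Ft 3.2 Fy -6.8 14 0.0904 2
5.5 Fr 7.1 Ft 1.6 Fy -6.5 19 0.0879 1
5.89 Fr 9.5 Ft -0.9 Fy -5.6 21 0.0917 1
6.28 Fr 7.5 Ft -0.3 Fy -4.1 21 0.0899 1
6.68 Fr 4.1 Ft 1.2 Fy -4.5 20 0.089 0
7.07 Fr 2.2 Ft 3.5 Fy -2.7 14 0.0897 1
7.46 Fr 2.3 Ft 4.1 Fy -4.8 14 0.0901 0
7.85 Fr 1.9 Ft 2.7 Fy -5.0 14 0.0897 2
8.25 Fr 0.9 Ft 4.8 Fy -6.0 20 0.0889 0
8.64 Fr -4.1 Ft 2.3 Fy -5.5 22 0.09 2
9.03 Fr -7.4 Ft 2.7 Fy -5.4 20 0.0905 1
9.42 Fr -5.9 Ft 1.7 Fy -5.3 13 0.0899 1
9.5 Fr -3.7 Ft -0.7 Fy -5.2 14 0.0901 4
C [0.5475 0.0695]
20.08 [ 0.5455 -0.1452  0.0432] [ 1.9 -4.9  4. ] w 0.0171 f 40.4
```

```bash
sed -i 's/t\[1\]>.0955)/t[1]>.0955) or t[2]>9/' crank.py
python3 - <<'E'
from crank import *
s=json.load(open('s.json')); wind(s['th'],13.5,s['C'],s['y0'],s['ref'])
im,d=optics.get_image('top')
cv2.imwrite('pics/t3.png',cv2.resize(cv2.cvtColor(im[140:250,250:370],cv2.COLOR_RGB2BGR),None,fx=5,fy=5,interpolation=cv2.INTER_CUBIC))
E
```

```text
9.89 Fr -3.2 Ft 0.9 Fy -7.2 14 0.0888 0
10.29 Fr -2.0 Ft 2.3 Fy -7.6 14 0.0916 1
10.68 Fr -0.1 Ft 2.7 Fy -8.3 21 0.0881 0
11.07 Fr 1.9 Ft 2.3 Fy -8.3 20 0.0903 0
11.46 Fr 2.8 Ft 3.2 Fy -8.0 22 0.0887 0
11.86 Fr 6.0 Ft 0.7 Fy -8.5 14 0.088 0
12.25 Fr 6.7 Ft -2.8 Fy -7.3 14 0.0898 0
12.64 Fr 5.1 Ft -0.4 Fy -6.5 14 0.0889 1
13.03 Fr 3.0 Ft 0.4 Fy -5.2 19 0.0891 5
13.43 Fr 1.2 Ft 2.2 Fy -4.7 20 0.089 0
13.5 Fr 0.5 Ft -0.5 Fy -5.4 21 0.0896 3
C [0.5474 0.07  ]
24.13 [ 0.5728 -0.1399  0.0942] [ 1.7 -4.5  1.1] w 0.0169 f 40.2
```

View pics/t3.png

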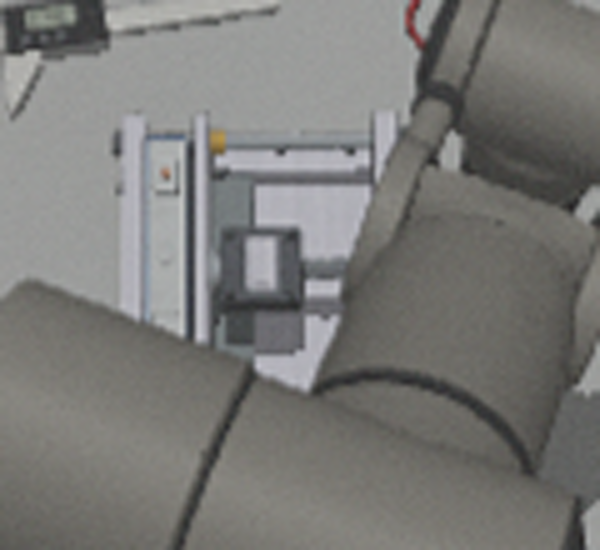

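The top view shows the plate (x≈203) close to the cell, which is near the end plate, and the tab still in at (262,262). Continuing.

Run:
```python
from crank import *
s=json.load(open('s.json')); wind(s['th'],17.5,s['C'],s['y0'],s['ref'],speed=.06)
```

```text
13.89 Fr 1.5 Ft 2.9 Fy -5.1 20 0.0904 1
14.29 Fr 1.4 Ft 2.7 Fy -5.5 13 0.1033 38
C [0.5475 0.07  ]
25.0 [ 0.5784 -0.1387  0.0694] [ 1.5 -5.1 -3.5] w 0.0169 f 39.8
```

Run:
```python
from crank import *
command_gripper(.04,40); s=st(); p=np.array(s['eef_pos'])
r.move_straight([p[0],p[1],.2],speed=.12); st()
r.reach([.5,-.3,.25],q(np.pi/2)); r.hold(.3)
im,d=optics.get_image('top'); W=cloud('top',d)
print(tab(.015)); t=W[150:240,265:300].reshape(-1,3); t=t[(abs(t[:,0]-.5455)<.045)&(t[:,2]>.113)&(t[:,2]<.13)]; print('cell',np.median(t[:,1:],axis=0))
cv2.imwrite('pics/t4.png',cv2.resize(cv2.cvtColor(im[140:250,250:370],cv2.COLOR_RGB2BGR),None,fx=5,fy=5,interpolation=cv2.INTER_CUBIC)); st()
```

```text
25.35 [ 0.5787 -0.1382  0.0709] [-0.   0.5  0.2] w 0.0399 f 0.0
26.57 [ 0.5782 -0.138   0.1991] [-0.5 -0.2 -0.4] w 0.04 f 0.0
(np.int64(14), np.float64(0.1032), 37)
cell [0.07566504 0.12294852]
27.75 [ 0.5004 -0.2993  0.2498] [0.5 0.4 0.4] w 0.0398 f 0.0
```

View pics/t4.png

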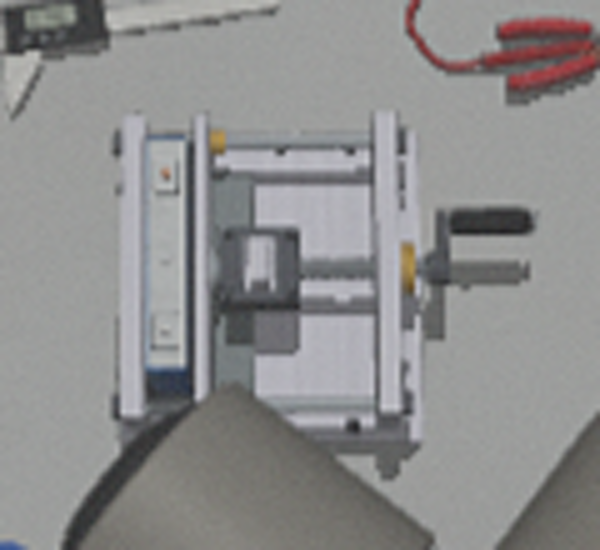

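The cell sits flush between the end plate and the pressure plate, and the tab is out at (260,262) with its top at about 0.103 m, the first step. The gripper is clear of everything.

```bash
python3 -c "
from workcell import r
print(r.finish_job())"
```

```text
the job is handed in; nothing more can be done
None
```

The cell is clamped upright on the pad with the tab at its first step. The gripper is clear, and I handed the job in at about 28 s on the robot clock; the system gave no verdict.

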